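Refit the push-to-start knob on a dryer's control panel

TASK

The control panel of the dryer lies face up on the counter with its big knob off. Pick up the large loose knob, turn it so that its D-shaped socket matches the thick D-shaped shaft, and push it fully home on that shaft; then, as one does to start the dryer, press knob and shaft all the way in against the spring and finish while still holding it pressed in, without letting go. Leave the other things on the counter where they are.

Things in the scene. Friction and masses are not known exactly. Their poses are not given: they have to be found in the camera images.
- big_knob: the large loose knob, white plastic, about 60 g, standing on its skirt on the counter: round skirt 50 mm across and 18 mm high, bar grip on top, 40 mm high in all. Origin: centre of the underside; x towards the grip's nose, z up. From below, a D-shaped socket 14 mm deep, 17 mm in diameter, its flat 3.3 mm from the axis on the nose (+x) side, mouth chamfered 1.5 mm
- knob_nose (a point): tip of the large knob's bar grip, 25 mm along +x from its axis, 30 mm above its underside. The bar stands 18 to 40 mm above the underside, is 14 mm wide (along y) and runs along x from -23 mm; its sides are parallel from x = -21 to +12 mm, then taper to this pointed nose, which has a dark line on top
- shaft_tip (a point): centre of the top end of the thick D-shaft (bare steel, upright): 14 mm in diameter, one flat 2 mm from the axis, on the +x side of this frame (x points out through the flat, z up); top 3 mm tapers to 10 mm; turns only stiffly (0.25 N m). With the knob fully home this end meets the socket's floor: the knob's underside is 14 mm below this point and its nose points along this x
- push (a joint): how far the thick shaft is pressed in, m: 0 out, 0.008 fully in (end stop). Spring: about 2 N to start, 11 N fully in
- panel: white control panel, 150 (x) by 580 (y) by 60 mm high, fixed, face up; origin under its centre. On it, in a row along y, four round black bezels 68 mm across, 3 mm thick, 120 mm apart, in any order: the thick D-shaft (24 mm tall above its bezel), a thin round bare shaft (7 mm across, 16 mm tall), and two small knobs already fitted (top 35 mm above the panel)
- small_knob: the small loose knob: white, same style, 32 mm across, 26 mm high, origin under its centre; it belongs to another shaft. Leave it alone
- scoop_cup: blue plastic measuring cup, 66 mm across, 55 mm high, origin under its centre; bystander
- screw_tin: square open steel tin of screws, 70 x 70 x 25 mm, origin under its centre; bystander
- screwdriver: screwdriver lying on the counter, about 200 mm long; bystander
- lint_brush: brush lying on the counter; bystander
- detergent: white detergent bottle, 90 mm across, 220 mm high, origin under its centre; bystander
- stain_jar: jar, 64 mm across, 90 mm high, origin under its centre; bystander
Not all that is in view belongs to the job. What is shaped like the big_knob but orange or red is not meant.

How it is judged:
On the way, in this order (a step that is already met when the one before it is completed fails the run):
1. the large knob is lifted clear of the counter in the fingers (height (world z) of big_knob above 0.03 m and contact force between the fingers and big_knob above 1 N), for 0.1 s.
2. the large knob is fully home on the D-shaft, keyed to its flat (z of big_knob in the frame of shaft_tip below -0.0115 m and horizontal distance between big_knob and shaft_tip below 0.003 m and angle between big_knob's own z axis and vertical below 0.1 rad and x of knob_nose in the frame of shaft_tip above 0.02 m), for 0.1 s.
At the end, for the whole second after the job is handed in: The large knob is home on the D-shaft (underside at least 11.5 mm below the shaft's end, within 3 mm of its axis, tilted less than 0.1 rad, nose on the side of the shaft's flat), the shaft is pressed in more than 5 mm of its 8 mm, the knob is still, and the fingers are on it with more than 1 N (all of step 2 and value of joint push above 0.005 m and contact force between the fingers and big_knob above 1 N and linear speed of big_knob below 0.02 m/s); the arm keeps its last pose, push and grip.
It fails at once if one of the other loose things on the counter is moved more than 40 mm (distance of any of small_knob, scoop_cup, screw_tin, screwdriver, lint_brush, detergent, stain_jar from where it was at the start of the episode above 0.04 m).
It also fails if it takes over 48 s, if anything falls off the work surface, if the arm or the gripper's body presses on something with over 40 N, if the wrist force passes 120 N, or if a joint passes its speed limit or range.

ROBOT

A 7-joint arm with a two-finger parallel gripper is mounted at the origin on the work surface. World frame = base frame: x ahead of the robot, y to its left, z up, the work surface at z = 0. Lengths are in m, angles in rad, forces in N, time in s.
With the tool pointing down it reaches from about 0.425 to 0.925 m from the base axis. Payload 6.8 kg.
Tool frame: the origin (TCP) lies on the centre line of the jaws, within the pads' length; the fingertips stand 25 mm ahead of it and the grasp point (between the pads) lies 6 mm ahead of it; z points along the fingers, y is the line along which they close (so a half turn about z gives the same grasp; the last joint's range is limited). The gripper opens to 85 mm and grips with 20 to 120 N. Pads are 22 mm wide; open, the fingers measure 114 mm over their backs; the gripper's body (76 mm by 85 mm) begins 54 mm behind the grasp point. The pads swing forward as they close: fully open they stand 13 mm farther back than shut.
Start: joints at [1.089, 0.477, 0.022, 1.555, -0.011, 1.109, -0.083], TCP at [0.246, -0.628, 0.256] pointing down, gripper open.
Joint ranges: [-2.96, 2.96], [-0.34, 2.1], [-1.41, 1.46], [0.24, 2.44], [-1.37, 4.51], [0.17, 1.92], [-2.96, 2.96]. Speed limits (rad/s): [2.39, 2.39, 3.14, 3.14, 3.14, 3.14, 3.14].

INTERFACE

Orientations are given as a rotation vector (axis times angle).
In Python, from bench import status, imaging, workorder gives the robot as it stands.
- The arm moves only by the tool send_rows, never from a script. Its argument "steps" is a list of rows, each an object of numbers: "dx", "dy", "dz": the shift along the tool's x, y, z in cm; "yaw": the turn about the tool's z in degrees; "gripper": the opening, from 0 (shut) to 1 (fully open). A call has 1 to 5 rows; each row is the pose to reach, as a shift and turn from the pose commanded when the call began, along the tool's axes at that moment; what a row does not reach only later rows make up. A row lasts 1/8 s, in which the tool goes at most 62.5 mm and 10.7 degrees, less where a joint would pass 70% of its speed; a pose out of reach is approached as far as the arm can. A call with a gripper value outside its range is refused whole. The fingers move at their own pace and stop on an object; "force" is the grip in N (left out, the last holds). Time passes only in rows, so rows that repeat a pose let the fingers close. It gives the time, the measured TCP pose, the force, the opening and the grip force at its end, in the units of the state.
- status.get_obs(): the state, without advancing time (a new reading comes with each control period).
- imaging.grab_frame(name): name is "side" or "top"; returns a dict with "color" (480x640x3 uint8, red, green, blue), "depth" (480x640 float32, m along the optical axis (not along the pixel's ray), 0 where there is no reading), "K" (3x3 intrinsics, pixels), "R" (3x3) and "t" (3): a world point X has camera coordinates R X + t. Camera axes: x right, y down, z forward; pixel columns grow to the right and rows downward; lengths in m; the calibration is good to about 2 mm. A picture is of the moment at which its call begins.
- workorder.hand_in(): hands the job in; it is judged then, once.
The state is a dict: "clock": time; "joints": joint angles; "qvel": joint speeds; "tau": joint torques, N m; "tcp_pos": TCP position; "orientation": TCP orientation; "contact_force": force on the tool from outside, world axes, zero at the start; "moment": the same for the moment, N m; "grip_width": finger opening in m; "gripper_force": force on a finger pad.
Only numpy, scipy, OpenCV 4.12 (cv2) and the standard library are available. Lean on these libraries where they do the work, as an engineer would, in place of code of your own. Each camera call takes 0.05 s, during which the arm holds its last target. There are 200 camera calls.

## Working session

There is one attempt and no reset: what is moved stays moved. The work goes in short steps, Python scripts to look and compute and a tool call to move; the robot and the scene stay as the last step left them, time stands still between calls to the robot, and variables do not carry over. Pictures are saved under pics/ and viewed, at most 10 in all, crops included, and the job is handed in when it is done.

Besides the shell and the picture viewer there is one more tool, called as name([rows], argument=value, ...), one row to a line, values as JSON. send_rows: Moves the arm, as the interface text tells. Its arguments: {"type":"object","properties":{"steps":{"type":"array"},"force":{"type":"number"}},"required":["steps"]}

```bash
mkdir -p pics
cat > h.py <<'E'
import numpy as np, cv2
from bench import status, imaging, workorder
def grab(n,save=None):
    f=imaging.grab_frame(n)
    if save: cv2.imwrite('pics/'+save,cv2.cvtColor(f['color'],cv2.COLOR_RGB2BGR))
    return f
def ray(f,uv,z):
    K,R,t=map(np.array,(f['K'],f['R'],f['t']))
    uv=np.atleast_2d(uv).astype(float)
    d=np.c_[uv,np.ones(len(uv))]@np.linalg.inv(K).T@R
    c=-R.T@t
    return c+d*((z-c[2])/d[:,2])[:,None]
def dep(f):
    K,R,t=map(np.array,(f['K'],f['R'],f['t']))
    v,u=np.mgrid[:480,:640]; z=f['depth']
    P=np.stack([(u-K[0,2])/K[0,0]*z,(v-K[1,2])/K[1,1]*z,z],-1)
    return (P-t)@R
E
python3 - <<'E'
from h import *
import pickle
for n in('top','side'):
    f=grab(n,n+'1.png'); pickle.dump(f,open(n+'1.pkl','wb'))
    K,R,t=map(np.array,(f['K'],f['R'],f['t'])); print(n,-R.T@t,R[2],K[0,0],(f['depth']>0).mean())
o=status.get_obs(); print({k:np.round(v,3) for k,v in o.items()})
E
```

```text
top [ 0.32635169 -0.00745913  1.65330338] [ 0.10499208  0.02169124 -0.99423647] 600.6092711624536 0.995947265625
side [0.09658638 1.07349299 0.94355527] [ 0.25973708 -0.76039273 -0.59526426] 584.8731750807585 0.9960026041666666
{'clock': np.float64(0.1), 'joints': array([ 1.089,  0.478,  0.022,  1.556, -0.012,  1.109, -0.083]), 'qvel': array([-0.001, -0.001, -0.001, -0.002,  0.001,  0.   , -0.   ]), 'tau': array([ 4.0000e-03, -5.9776e+01,  1.6130e+00, -2.8196e+01,  1.3000e-02,
        5.0000e-03, -0.0000e+00]), 'tcp_pos': array([ 0.246, -0.628,  0.255]), 'orientation': array([-3.085e+00, -5.840e-01,  1.000e-03]), 'contact_force': array([-1.563,  0.033, -0.563]), 'moment': array([0.019, 0.043, 0.041]), 'gripper_force': np.float64(0.0), 'grip_width': np.float64(0.085)}
```

View pics/top1.png

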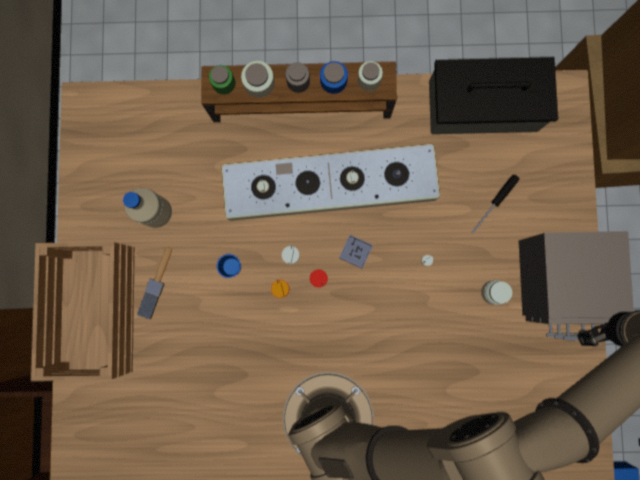

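View pics/side1.png

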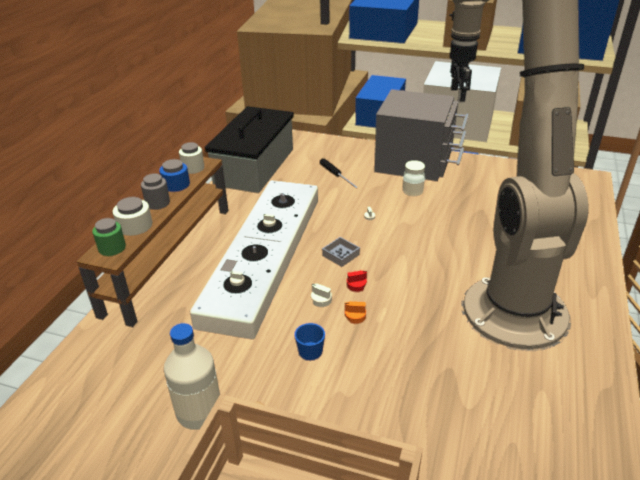

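Top view: the white large knob is at (290,255). It could be confused with red (318,278), orange (280,289) or the small white loose knob (427,260). The bare shafts are at bezels (307,182) and (397,174). In the side view the knob is at (321,293) and the bare shafts at (255,252) and (283,200). By the description I choose the white knob at (290,255), and one close crop should confirm it and show which shaft is thick.

Run:
```python
from h import *
import pickle
T=pickle.load(open('top1.pkl','rb'));S=pickle.load(open('side1.pkl','rb'))
def c(f,u,v,r=20): return cv2.resize(cv2.cvtColor(f['color'],cv2.COLOR_RGB2BGR)[v-r:v+r,u-r:u+r],(260,260),interpolation=cv2.INTER_CUBIC)
im=np.vstack([np.hstack([c(T,290,255),c(T,307,182),c(T,397,174)]),np.hstack([c(S,321,293),c(S,255,250),c(S,283,200)])])
cv2.imwrite('pics/crop1.png',im)
P=dep(T);Q=dep(S)
for n,M,l in(('T',P,[(290,255),(286,250),(307,182),(397,174),(330,165),(320,230)]),('S',Q,[(321,289),(255,250),(283,200),(263,225)])):
    for u,v in l: print(n,u,v,M[v,u].round(4))
```

```text
T 290 255 [0.4381 0.0947 0.0381]
T 286 250 [0.453  0.1064 0.0239]
T 307 182 [0.6285 0.0443 0.0814]
T 397 174 [ 0.6441 -0.1942  0.0854]
T 330 165 [ 0.6789 -0.0178  0.0554]
T 320 230 [0.5084 0.0131 0.0019]
S 321 289 [0.4356 0.1013 0.0391]
S 255 250 [0.6267 0.0413 0.0669]
S 283 200 [ 0.6435 -0.1919  0.0672]
S 263 225 [ 0.6512 -0.067   0.0646]
```

View pics/crop1.png

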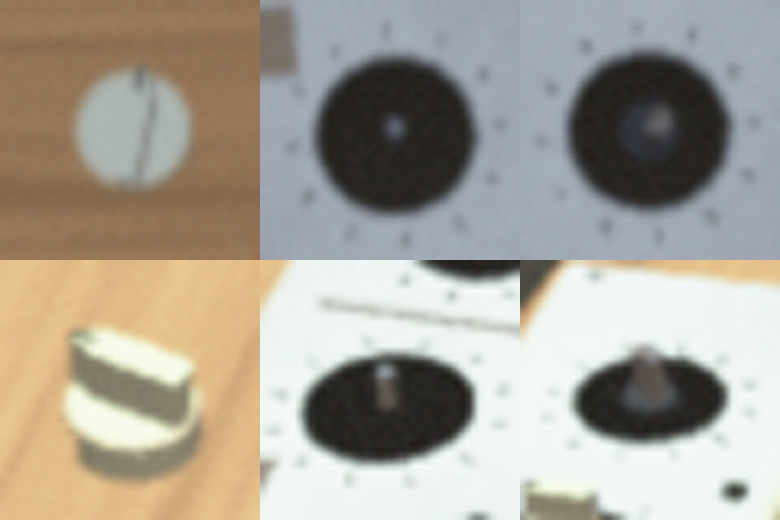

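The crop confirms the white knob, with its nose roughly along +x. The thick shaft is the one at top (397,174), side (283,200). Next I average frames to get the knob's axis and bearing, and the shaft's centre and flat.

```bash
cat >> h.py <<'E'
def avg(n,k=6):
    fs=[imaging.grab_frame(n) for _ in range(k)]
    f=fs[0]; f['color']=np.mean([g['color'].astype(float) for g in fs],0)
    d=np.array([g['depth'] for g in fs]); f['depth']=np.median(d,0); return f
E
python3 - <<'E'
from h import *
import pickle
np.set_printoptions(suppress=True,linewidth=200)
T=avg('top',6);S=avg('side',6);pickle.dump((T,S),open('avg.pkl','wb'))
for n,f,(ku,kv),(su,sv),bz in(('T',T,(290,255),(397,174),11),('S',S,(321,293),(283,200),11)):
    P=dep(f)
    reg=P[kv-20:kv+20,ku-20:ku+20].reshape(-1,3)
    m=reg[:,2]>.035; Q=reg[m]; c=Q.mean(0); w,V=np.linalg.eigh(np.cov(Q[:,:2].T)); a=V[:,1]
    s=(Q[:,:2]-c[:2])@a; print(n,'bar n',m.sum(),c.round(4),'ang',np.degrees(np.arctan2(a[1],a[0])).round(1),s.min().round(4),s.max().round(4),np.sqrt(w).round(4), 'ztop',np.percentile(Q[:,2],90).round(4))
    allk=reg[reg[:,2]>.008]; (x,y),r=cv2.minEnclosingCircle(allk[:,:2].astype(np.float32)); print('  skirt',x,y,r)
    # bezel: dark pixels
    g=f['color'].mean(2); sub=g[sv-25:sv+25,su-25:su+25]; mk=(sub<85).astype(np.uint8)
    lab=cv2.connectedComponentsWithStats(mk); i=lab[1][25,25] or 1+np.argmax(lab[2][1:,4]); 
    cs,_=cv2.findContours((lab[1]==i).astype(np.uint8),0,1); cc=max(cs,key=cv2.contourArea)
    hull=cv2.convexHull(cc)[:,0]+[su-25,sv-25]
    W=ray(f,hull,.063); (x,y),r=cv2.minEnclosingCircle(W[:,:2].astype(np.float32)); print('  bezel',x,y,r)
    pz=P[sv-10:sv+10,su-10:su+10]; print('  shaft pts',np.array([q.round(4) for q in pz.reshape(-1,3) if q[2]>.068]))
def c(f,u,v,r,n): return cv2.resize(cv2.cvtColor(f['color'].clip(0,255).astype(np.uint8),cv2.COLOR_RGB2BGR)[v-r:v+r,u-r:u+r],(n,n),interpolation=cv2.INTER_CUBIC)
def g(im): return np.clip(im.astype(float)*1.6,0,255).astype(np.uint8)
cv2.imwrite('pics/crop2.png',np.hstack([g(c(T,398,173,10,400)),g(c(S,283,198,10,400))]))
E
```

```text
T bar n 86 [0.441  0.096  0.0401] ang 167.8 -0.0249 0.0217 [0.004  0.0129] ztop 0.042
  skirt 0.4424160420894623 0.09567250311374664 0.02506800927221775
  bezel 0.6494926810264587 -0.19507631659507751 0.032207753509283066
  shaft pts [[ 0.6545 -0.197   0.087 ]
 [ 0.6544 -0.1997  0.087 ]
 [ 0.6519 -0.1944  0.0865]
 [ 0.6515 -0.1968  0.0881]
 [ 0.6512 -0.1993  0.0893]
 [ 0.6491 -0.1942  0.087 ]
 [ 0.6491 -0.1969  0.0869]
 [ 0.6485 -0.1992  0.0897]
 [ 0.647  -0.1918  0.0844]
 [ 0.6472 -0.1946  0.0833]
 [ 0.6463 -0.1967  0.0873]
 [ 0.6467 -0.1996  0.0852]
 [ 0.6453 -0.1923  0.0798]
 [ 0.645  -0.1948  0.081 ]
 [ 0.6443 -0.197   0.0842]
 [ 0.6441 -0.1931  0.0723]
 [ 0.6436 -0.1955  0.0745]
 [ 0.6442 -0.1985  0.0711]
 [ 0.6315 -0.1905  0.068 ]]
S bar n 97 [0.438  0.0979 0.0388] ang 166.8 -0.0255 0.022 [0.0045 0.0132] ztop 0.0404
  skirt 0.43913811445236206 0.09799017012119293 0.026256607845425606
  bezel 0.6462624669075012 -0.19296252727508545 0.03093724697828293
  shaft pts [[ 0.6501 -0.1965  0.0861]
 [ 0.648  -0.1986  0.0853]
 [ 0.6437 -0.1956  0.0878]
 [ 0.6524 -0.1943  0.0838]
 [ 0.6499 -0.1954  0.0836]
 [ 0.6465 -0.1946  0.0847]
 [ 0.6424 -0.192   0.087 ]
 [ 0.6413 -0.1965  0.0845]
 [ 0.6525 -0.1941  0.0806]
 [ 0.6486 -0.1921  0.0825]
 [ 0.6459 -0.1927  0.0827]
 [ 0.6424 -0.1916  0.0839]
 [ 0.6414 -0.1961  0.0814]
 [ 0.6521 -0.1928  0.0782]
 [ 0.6494 -0.1934  0.0784]
 [ 0.6452 -0.1907  0.0807]
 [ 0.6413 -0.1887  0.0827]
 [ 0.6396 -0.1915  0.0813]
 [ 0.6542 -0.1971  0.072 ]
 [ 0.6496 -0.1933  0.0751]
 [ 0.6456 -0.1911  0.0771]
 [ 0.6423 -0.1905  0.0781]
 [ 0.641  -0.1944  0.076 ]
 [ 0.6545 -0.1972  0.0685]
 [ 0.6505 -0.195   0.0706]
 [ 0.6466 -0.193   0.0725]
 [ 0.642  -0.1892  0.0757]
 [ 0.6409 -0.1938  0.0731]
 [ 0.6469 -0.1932  0.069 ]
 [ 0.6422 -0.1892  0.0724]
 [ 0.6411 -0.1937  0.0698]
 [ 0.642  -0.1884  0.0696]]
```

View pics/crop2.png

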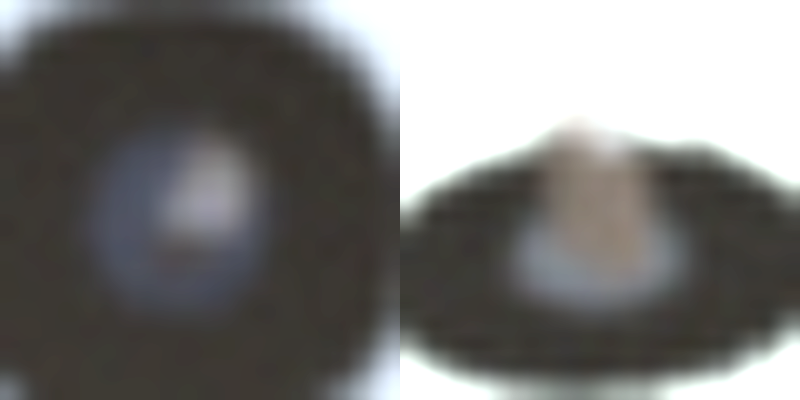

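The crop shows a blue-grey collar under the shaft. In the top crop the bright shaft end is offset to the right of the axis, and in the side crop the flat faces left. So the flat faces roughly 55° (towards +x+y).

Measured points:
- **Knob:** about (0.439, 0.097), top at z 0.040, nose at about −12.7°.
- **Shaft:** about (0.648, −0.194), tip at z 0.087. That matches 60+3+24 mm.

I start moving now.

send_rows([
  {"dx": 39.3,"dy": -30.6,"dz": 2,"gripper": 0.6},
  {"dx": 39.3,"dy": -30.6,"dz": 2,"gripper": 0.6},
  {"dx": 39.3,"dy": -30.6,"dz": 2,"gripper": 0.6},
  {"dx": 39.3,"dy": -30.6,"dz": 2,"gripper": 0.6},
  {"dx": 39.3,"dy": -30.6,"dz": 2,"gripper": 0.6},
])

```text
validation failed for argument at $.st...
```

```bash
cat >> h.py <<'E'
from scipy.spatial.transform import Rotation as Ro
def go(x,y,z,ang):
    """tool shift (cm) and yaw (deg) to world TCP x,y,z with tool x at world angle ang"""
    o=status.get_obs(); M=Ro.from_rotvec(o['orientation']).as_matrix()
    d=M.T@(np.array([x,y,z])-o['tcp_pos'])*100
    a=np.degrees(np.arctan2(M[1,0],M[0,0])); yaw=(a-ang+180)%360-180
    print('tcp',o['tcp_pos'].round(4),'toolx',a.round(2),'zdir',M[:,2].round(3),'F',o['contact_force'].round(2),'w',round(float(o['grip_width']),4),'t',o['clock'],'-> d',d.round(2),'yaw',yaw.round(1),'j7',o['joints'][6].round(2))
E
python3 - <<'E'
from h import *
import pickle
go(.439,.097,.16,-12.7)
T,S=pickle.load(open('avg.pkl','rb'))
P=dep(S); q=P[190:210,273:293].reshape(-1,3)
q=q[(q[:,2]>.069)&(q[:,2]<.083)&(np.hypot(q[:,0]-.646,q[:,1]+.193)<.012)]
r=q[:,0]*-.92+q[:,1]*-.4; d=q[:,0]*-.4+q[:,1]*.92
i=np.argsort(r); print(np.c_[r,d,q[:,2]][i].round(4).tolist())
E
```

```text
tcp [ 0.2465 -0.6284  0.2563] toolx 21.41 zdir [ 0. -0. -1.] F [-0.56  0.7  -0.39] w 0.0854 t 0.7 -> d [ 44.41 -60.5    9.63] yaw 34.1 j7 -0.08
[[-0.5231, -0.443, 0.072], [-0.5229, -0.4382, 0.0782], [-0.5227, -0.4396, 0.0806], [-0.5205, -0.4396, 0.0706], [-0.5203, -0.4377, 0.0751], [-0.5201, -0.4377, 0.0784], [-0.5199, -0.4362, 0.0825], [-0.5179, -0.4366, 0.069], [-0.5177, -0.4362, 0.0725], [-0.5175, -0.4341, 0.0771], [-0.5173, -0.4335, 0.0807], [-0.5171, -0.4356, 0.0827], [-0.5153, -0.4301, 0.0696], [-0.5151, -0.431, 0.0724], [-0.5149, -0.4309, 0.0757], [-0.5147, -0.4322, 0.0781], [-0.5146, -0.4301, 0.0827], [-0.5123, -0.4347, 0.0698], [-0.5121, -0.4347, 0.0731], [-0.512, -0.4353, 0.076], [-0.5118, -0.432, 0.0813], [-0.5116, -0.437, 0.0814]]
```

The rows were refused, probably because a value was too large, so I'll use graded shifts.

send_rows([
  {"dx": 4.9,"dy": -3.8,"dz": 0.4,"yaw": 0,"gripper": 0.6},
  {"dx": 9.8,"dy": -7.6,"dz": 0.8,"yaw": 0,"gripper": 0.6},
  {"dx": 14.7,"dy": -11.4,"dz": 1.2,"yaw": 0,"gripper": 0.6},
  {"dx": 19.6,"dy": -15.2,"dz": 1.6,"yaw": 0,"gripper": 0.6},
  {"dx": 24.5,"dy": -19.0,"dz": 2,"yaw": 0,"gripper": 0.6},
])

```text
clock: 1.32
tcp_pos: [0.4061, -0.3603, 0.2366]
orientation: [3.086, 0.583, 0.001]
contact_force: [1.3, -0.4, -0.1]
grip_width: 0.051
gripper_force: 0.0
```

send_rows([
  {"dx": 3.1,"dy": -4.8,"dz": 0.4,"yaw": 6.8,"gripper": 0.6},
  {"dx": 6.2,"dy": -9.6,"dz": 0.8,"yaw": 13.6,"gripper": 0.6},
  {"dx": 9.2,"dy": -14.4,"dz": 1.2,"yaw": 20.4,"gripper": 0.6},
  {"dx": 12.3,"dy": -19.2,"dz": 1.6,"yaw": 27.2,"gripper": 0.6},
  {"dx": 15.4,"dy": -24.0,"dz": 2,"yaw": 34.1,"gripper": 0.6},
])

```text
clock: 1.95
tcp_pos: [0.4613, -0.0807, 0.2166]
orientation: [3.122, -0.354, 0.002]
contact_force: [1.4, 0.3, 0.2]
grip_width: 0.0515
gripper_force: 0.0
```

Run:
```python
from h import *
go(.4395,.097,.12,-12.7)
```

```text
tcp [ 0.4613 -0.0807  0.2166] toolx -12.93 zdir [ 0.001 -0.    -1.   ] F [1.45 0.3  0.18] w 0.0515 t 1.95 -> d [ -6.11 -16.83   9.65] yaw -0.2 j7 -1.8
```

send_rows([
  {"dx": -1.5,"dy": -4.2,"dz": 2,"yaw": 0,"gripper": 0.6},
  {"dx": -3.0,"dy": -8.4,"dz": 4,"yaw": 0,"gripper": 0.6},
  {"dx": -4.6,"dy": -12.6,"dz": 6,"yaw": 0,"gripper": 0.6},
  {"dx": -6.1,"dy": -16.8,"dz": 8,"yaw": 0,"gripper": 0.6},
  {"dx": -6.1,"dy": -16.8,"dz": 9.6,"yaw": 0,"gripper": 0.6},
])

```text
clock: 2.58
tcp_pos: [0.4381, 0.0988, 0.12]
orientation: [-3.122, 0.337, -0.001]
contact_force: [-0.5, -0.8, -0.0]
grip_width: 0.0514
gripper_force: 0.0
```

Run:
```python
from h import *
go(.4395,.097,.046,-12.7)
T=grab('top');S=grab('side')
c=lambda f,u,v,r:cv2.resize(f['color'][v-r:v+r,u-r:u+r,::-1],(400,400),interpolation=cv2.INTER_CUBIC)
cv2.imwrite('pics/app.png',np.hstack([c(T,290,250,40),c(S,321,275,40)]))
```

```text
tcp [0.4381 0.0988 0.12  ] toolx -12.33 zdir [ 0.001  0.002 -1.   ] F [-0.52 -0.79 -0.  ] w 0.0514 t 2.575 -> d [0.18 0.16 7.4 ] yaw 0.4 j7 -2.29
```

View pics/app.png

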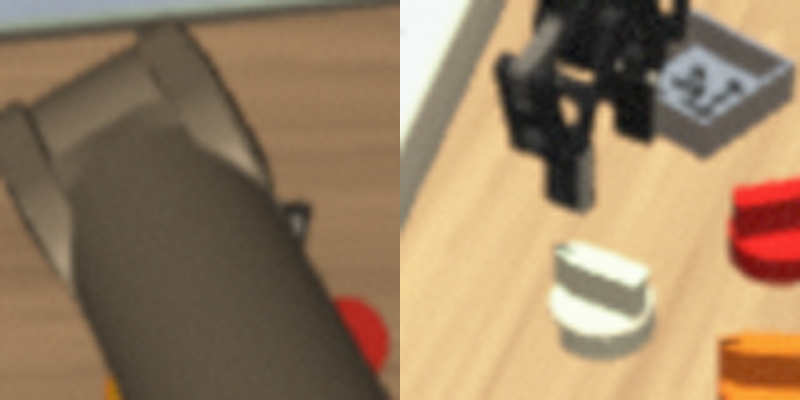

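The side crop shows the near finger's tip at crop (570,205), above and in front of the bar, and the far finger at (630,130). The knob sits between them; the arm hides the top view. I descend.

send_rows([
  {"dx": 0.1,"dy": 0.1,"dz": 3,"yaw": 0.4,"gripper": 0.5},
  {"dx": 0.1,"dy": 0.1,"dz": 5.5,"yaw": 0.4,"gripper": 0.5},
  {"dx": 0.1,"dy": 0.1,"dz": 6.8,"yaw": 0.4,"gripper": 0.5},
  {"dx": 0.1,"dy": 0.1,"dz": 7.2,"yaw": 0.4,"gripper": 0.5},
])

```text
clock: 3.18
tcp_pos: [0.4393, 0.0933, 0.0483]
orientation: [3.121, -0.359, -0.0]
contact_force: [-0.4, -0.2, -0.1]
grip_width: 0.0428
gripper_force: 0.0
```

send_rows([
  {"dx": 0,"dy": 0,"dz": 0,"yaw": 0,"gripper": 0},
  {"dx": 0,"dy": 0,"dz": 0,"yaw": 0,"gripper": 0},
  {"dx": 0,"dy": 0,"dz": 0,"yaw": 0,"gripper": 0},
  {"dx": 0,"dy": 0,"dz": 0,"yaw": 0,"gripper": 0},
], force=50)

```text
clock: 3.68
tcp_pos: [0.4398, 0.0939, 0.0491]
orientation: [-3.121, 0.358, -0.003]
contact_force: [-0.6, -0.5, 6.5]
grip_width: 0.0126
gripper_force: 49.9
```

Gripped at 12.6 mm, close to the bar's 14 mm. I lift.

send_rows([
  {"dx": 0,"dy": 0,"dz": -2,"yaw": 0,"gripper": 0},
  {"dx": 0,"dy": 0,"dz": -6,"yaw": 0,"gripper": 0},
  {"dx": 0,"dy": 0,"dz": -10,"yaw": 0,"gripper": 0},
  {"dx": 0,"dy": 0,"dz": -12,"yaw": 0,"gripper": 0},
  {"dx": 0,"dy": 0,"dz": -12,"yaw": 0,"gripper": 0},
])

```text
clock: 4.3
tcp_pos: [0.44, 0.0939, 0.1697]
orientation: [-3.12, 0.358, -0.005]
contact_force: [0.8, 0.1, -1.7]
grip_width: 0.0127
gripper_force: 49.0
```

Run:
```python
from h import *
go(.57,-.15,.17,60)
```

```text
tcp [0.44   0.0939 0.1697] toolx -13.1 zdir [ 0.004  0.001 -1.   ] F [ 0.81  0.07 -1.71] w 0.0127 t 4.3 -> d [18.19 20.81 -0.  ] yaw -73.1 j7 -2.25
```

send_rows([
  {"dx": 3.6,"dy": 4.2,"dz": -0.4,"yaw": -10,"gripper": 0},
  {"dx": 7.2,"dy": 8.4,"dz": -0.8,"yaw": -20,"gripper": 0},
  {"dx": 10.8,"dy": 12.5,"dz": -1,"yaw": -30,"gripper": 0},
  {"dx": 14.4,"dy": 16.6,"dz": -1,"yaw": -40,"gripper": 0},
  {"dx": 18.2,"dy": 20.8,"dz": -1,"yaw": -50,"gripper": 0},
])

```text
clock: 4.92
tcp_pos: [0.5691, -0.1515, 0.1765]
orientation: [-2.976, -1.003, 0.003]
contact_force: [1.0, 0.7, -0.0]
grip_width: 0.0128
gripper_force: 49.0
```

Run:
```python
from h import *
go(.648,-.194,.175,60)
```

```text
tcp [ 0.5691 -0.1515  0.1765] toolx 37.26 zdir [-0.002  0.001 -1.   ] F [ 1.    0.71 -0.01] w 0.0128 t 4.925 -> d [3.71 8.16 0.13] yaw -22.7 j7 -0.93
```

send_rows([
  {"dx": 1.8,"dy": 4.1,"dz": 0,"yaw": -10,"gripper": 0},
  {"dx": 3.7,"dy": 8.2,"dz": 0,"yaw": -20,"gripper": 0},
  {"dx": 3.7,"dy": 8.2,"dz": 0,"yaw": -22.7,"gripper": 0},
  {"dx": 3.7,"dy": 8.2,"dz": 0,"yaw": -22.7,"gripper": 0},
])

```text
clock: 5.42
tcp_pos: [0.6473, -0.1933, 0.1759]
orientation: [-2.724, -1.559, 0.003]
contact_force: [-0.5, -0.3, -0.3]
grip_width: 0.0131
gripper_force: 49.1
```

Run:
```python
from h import *
go(.648,-.194,.175,60)
T=avg('top',3);S=avg('side',3)
c=lambda f,u,v,r:cv2.resize(f['color'][v-r:v+r,u-r:u+r,::-1].clip(0,255).astype(np.uint8),(400,400),interpolation=cv2.INTER_CUBIC)
cv2.imwrite('pics/above.png',np.hstack([c(T,398,170,30),c(S,283,180,30)]))
import pickle;pickle.dump((T,S),open('above.pkl','wb'))
P=dep(S); col=S['color']
reg=(P[...,2]>.105)&(P[...,2]<.15)&(np.hypot(P[...,0]-.648,P[...,1]+.194)<.045)&(col.min(2)>120)
q=P[reg]; print(len(q),q.mean(0),q.min(0),q.max(0))
b=np.abs(P[...,2]-.13)<.09
m=reg.astype(np.uint8); v,u=np.nonzero(m); print(u.min(),u.max(),v.min(),v.max())
for vv in range(v.min(),v.max()+1):
    uu=u[v==vv]; pp=P[vv,uu]; print(vv,uu.min(),uu.max(),pp[:,2].mean().round(4),pp[0].round(4),pp[-1].round(4))
```

```text
tcp [ 0.6473 -0.1933  0.1759] toolx 59.58 zdir [-0.003  0.001 -1.   ] F [-0.49 -0.31 -0.26] w 0.0131 t 5.425 -> d [-0.02  0.1   0.09] yaw -0.4 j7 -0.53
116 [ 0.63850432 -0.18017565  0.1419032 ] [ 0.62064534 -0.20995225  0.12616573] [ 0.66790239 -0.16493743  0.1495772 ]
272 289 172 185
172 288 288 0.1485 [ 0.6311 -0.21    0.1485] [ 0.6311 -0.21    0.1485]
173 287 288 0.1483 [ 0.6314 -0.2034  0.149 ] [ 0.6297 -0.2063  0.1476]
174 286 289 0.1458 [ 0.6342 -0.2025  0.1459] [ 0.6271 -0.2065  0.1448]
175 272 289 0.1456 [ 0.6679 -0.1851  0.1469] [ 0.6243 -0.1993  0.1462]
176 272 289 0.145 [ 0.6675 -0.1836  0.1446] [ 0.6238 -0.1978  0.144 ]
177 272 289 0.1468 [ 0.6644 -0.1764  0.1461] [ 0.6211 -0.1909  0.1452]
178 272 289 0.1459 [ 0.6634 -0.1737  0.1447] [ 0.622  -0.1927  0.141 ]
179 273 288 0.1456 [ 0.6594 -0.1708  0.1439] [ 0.6229 -0.1875  0.1406]
180 274 286 0.1432 [ 0.6573 -0.1721  0.1405] [ 0.6257 -0.1799  0.1414]
181 274 281 0.1414 [ 0.6556 -0.1679  0.14  ] [ 0.6379 -0.1741  0.1395]
182 274 289 0.1326 [ 0.658  -0.1726  0.1338] [ 0.6206 -0.1878  0.1315]
183 274 288 0.1317 [ 0.6573 -0.1706  0.1319] [ 0.6224 -0.1846  0.1299]
184 274 287 0.1306 [ 0.6557 -0.1667  0.1314] [ 0.6247 -0.1826  0.1275]
185 280 284 0.1278 [ 0.6418 -0.1744  0.1262] [ 0.6314 -0.1773  0.1263]
```

View pics/above.png

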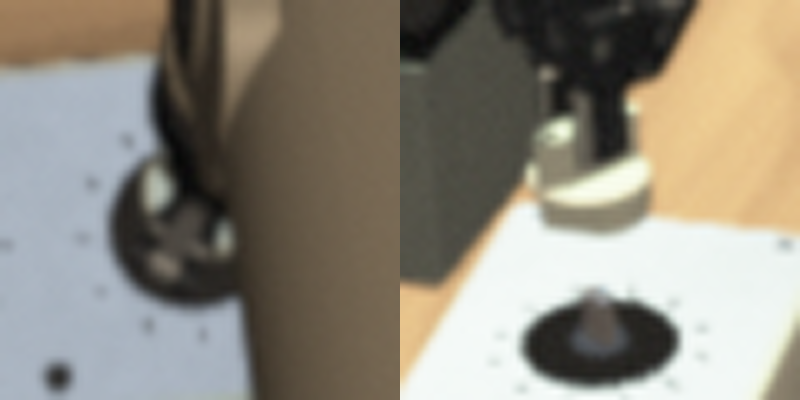

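The side crop shows the knob level in the fingers, its skirt spanning crop columns 530–650. The shaft is below it at crop (598,300), the bezel centred near crop (600,340). The top view is mostly hidden by the arm. A quick circle fit will check the lateral offset.

Run:
```python
from h import *
import pickle
from scipy.optimize import least_squares
T0,S0=pickle.load(open('avg.pkl','rb')); T1,S1=pickle.load(open('above.pkl','rb'))
def fit(p,r=None):
    if r: s=least_squares(lambda c:np.hypot(p[:,0]-c[0],p[:,1]-c[1])-r,p[:,:2].mean(0),loss='soft_l1',f_scale=.001)
    else: s=least_squares(lambda c:np.hypot(p[:,0]-c[0],p[:,1]-c[1])-c[2],[*p[:,:2].mean(0),.03],loss='soft_l1',f_scale=.001)
    return s.x.round(4),np.sqrt(np.mean(s.fun**2)).round(4)
for n,f,u,v in(('T0',T0,397,174),('S0',S0,283,201),('S1',S1,283,201)):
    g=cv2.resize(f['color'].mean(2)[v-22:v+22,u-22:u+22],None,fx=8,fy=8,interpolation=cv2.INTER_CUBIC)
    m=cv2.morphologyEx((g<120).astype(np.uint8),cv2.MORPH_OPEN,np.ones((25,25)))
    cs,_=cv2.findContours(m,0,1); h=cv2.convexHull(max(cs,key=cv2.contourArea))[:,0]
    uv=(h+.5)/8-.5+[u-22,v-22]; print(n,'bezel',fit(ray(f,uv,.063)))
P=dep(S1); col=S1['color']
q=P[(P[...,2]>.128)&(P[...,2]<.141)&(np.hypot(P[...,0]-.647,P[...,1]+.193)<.03)&(col.min(2)>90)]
print(len(q),'knob wall',fit(q,.025))
P=dep(S0); q=P[280:306,308:336].reshape(-1,3); q=q[(q[:,2]>.003)&(q[:,2]<.014)]; print(len(q),'knob0 wall side',fit(q,.025))
```

```text
T0 bezel (array([ 0.6497, -0.1951,  0.0339]), np.float64(0.0002))
S0 bezel (array([ 0.6457, -0.1935,  0.0325]), np.float64(0.0004))
S1 bezel (array([ 0.6457, -0.1934,  0.0325]), np.float64(0.0004))
61 knob wall (array([ 0.6457, -0.1947]), np.float64(0.0021))
61 knob0 wall side (array([0.4389, 0.0959]), np.float64(0.0009))
```

The knob and bezel centres agree to about 1.3 mm in the same camera, inside the chamfer's capture range. I descend carefully.

send_rows([
  {"dx": 0,"dy": 0,"dz": 1.5,"yaw": 0,"gripper": 0},
  {"dx": 0,"dy": 0,"dz": 3,"yaw": 0,"gripper": 0},
  {"dx": 0,"dy": 0,"dz": 3.6,"yaw": 0,"gripper": 0},
  {"dx": 0,"dy": 0,"dz": 3.9,"yaw": 0,"gripper": 0},
  {"dx": 0,"dy": 0,"dz": 4.1,"yaw": 0,"gripper": 0},
])

```text
clock: 6.35
tcp_pos: [0.6483, -0.1934, 0.1373]
orientation: [2.726, 1.562, 0.0]
contact_force: [0.5, -0.3, -0.4]
grip_width: 0.0127
gripper_force: 49.1
```

send_rows([
  {"dx": 0,"dy": 0,"dz": 0.2,"yaw": 0,"gripper": 0},
  {"dx": 0,"dy": 0,"dz": 0.4,"yaw": 0,"gripper": 0},
  {"dx": 0,"dy": 0,"dz": 0.4,"yaw": 0,"gripper": 0},
])

```text
clock: 6.72
tcp_pos: [0.6481, -0.1935, 0.1333]
orientation: [2.726, 1.562, -0.0]
contact_force: [-0.6, 0.4, -0.7]
grip_width: 0.0127
gripper_force: 49.1
```

Expected contact was at 0.136, so the knob is already past the tip with no force. I continue.

send_rows([
  {"dx": 0,"dy": 0,"dz": 0.2,"yaw": 0,"gripper": 0},
  {"dx": 0,"dy": 0,"dz": 0.4,"yaw": 0,"gripper": 0},
  {"dx": 0,"dy": 0,"dz": 0.4,"yaw": 0,"gripper": 0},
])

```text
clock: 7.1
tcp_pos: [0.6482, -0.1939, 0.1293]
orientation: [2.726, 1.561, 0.0]
contact_force: [0.2, -1.6, -1.0]
grip_width: 0.0129
gripper_force: 49.1
```

send_rows([
  {"dx": 0,"dy": 0,"dz": 0.2,"yaw": 0,"gripper": 0},
  {"dx": 0,"dy": 0,"dz": 0.4,"yaw": 0,"gripper": 0},
  {"dx": 0,"dy": 0,"dz": 0.4,"yaw": 0,"gripper": 0},
])

```text
clock: 7.48
tcp_pos: [0.6482, -0.1939, 0.1253]
orientation: [2.726, 1.561, 0.0]
contact_force: [1.1, -2.3, 1.2]
grip_width: 0.0131
gripper_force: 49.3
```

It is sliding on, with the flat keyed and only small forces. I continue to the floor and into the spring.

send_rows([
  {"dx": 0,"dy": 0,"dz": 0.2,"yaw": 0,"gripper": 0},
  {"dx": 0,"dy": 0,"dz": 0.4,"yaw": 0,"gripper": 0},
  {"dx": 0,"dy": 0,"dz": 0.4,"yaw": 0,"gripper": 0},
])

```text
clock: 7.85
tcp_pos: [0.6482, -0.1938, 0.1213]
orientation: [2.726, 1.561, 0.0]
contact_force: [2.0, -4.0, 1.8]
grip_width: 0.013
gripper_force: 49.4
```

send_rows([
  {"dx": 0,"dy": 0,"dz": 0.2,"yaw": 0,"gripper": 0},
  {"dx": 0,"dy": 0,"dz": 0.4,"yaw": 0,"gripper": 0},
  {"dx": 0,"dy": 0,"dz": 0.4,"yaw": 0,"gripper": 0},
])

```text
clock: 8.22
tcp_pos: [0.6483, -0.1938, 0.1177]
orientation: [2.725, 1.561, 0.0]
contact_force: [0.1, -3.0, 4.8]
grip_width: 0.0129
gripper_force: 49.9
```

The spring is engaging, about 2.5 mm in at 4.8 N. I press further towards the end stop.

send_rows([
  {"dx": 0,"dy": 0,"dz": 0.2,"yaw": 0,"gripper": 0},
  {"dx": 0,"dy": 0,"dz": 0.4,"yaw": 0,"gripper": 0},
  {"dx": 0,"dy": 0,"dz": 0.4,"yaw": 0,"gripper": 0},
], force=70)

```text
clock: 8.6
tcp_pos: [0.6484, -0.1938, 0.1143]
orientation: [2.725, 1.561, 0.0]
contact_force: [-1.5, -3.8, 9.6]
grip_width: 0.012
gripper_force: 74.7
```

send_rows([
  {"dx": 0,"dy": 0,"dz": 0.15,"yaw": 0,"gripper": 0},
  {"dx": 0,"dy": 0,"dz": 0.15,"yaw": 0,"gripper": 0},
  {"dx": 0,"dy": 0,"dz": 0.15,"yaw": 0,"gripper": 0},
])

```text
clock: 8.98
tcp_pos: [0.6485, -0.1938, 0.1139]
orientation: [2.725, 1.56, 0.001]
contact_force: [-3.7, -3.6, 15.4]
grip_width: 0.0123
gripper_force: 75.5
```

15.4 N exceeds the 11 N of full travel, and z has stalled at 0.114 as predicted, so it is at the end stop. I settle and check by picture.

send_rows([
  {"dx": 0,"dy": 0,"dz": 0.05,"yaw": 0,"gripper": 0},
  {"dx": 0,"dy": 0,"dz": 0.05,"yaw": 0,"gripper": 0},
  {"dx": 0,"dy": 0,"dz": 0.05,"yaw": 0,"gripper": 0},
  {"dx": 0,"dy": 0,"dz": 0.05,"yaw": 0,"gripper": 0},
])

```text
clock: 9.48
tcp_pos: [0.6485, -0.1938, 0.1138]
orientation: [2.725, 1.56, 0.001]
contact_force: [-4.9, -2.7, 18.9]
grip_width: 0.0121
gripper_force: 75.8
```

Run:
```python
from h import *
S=avg('side',3); u,v,r=283,190,30
cv2.imwrite('pics/end.png',cv2.resize(S['color'][v-r:v+r,u-r:u+r,::-1].clip(0,255).astype(np.uint8),(400,400),interpolation=cv2.INTER_CUBIC))
P=dep(S); q=P[(P[...,2]>.075)&(P[...,2]<.09)&(np.hypot(P[...,0]-.647,P[...,1]+.193)<.03)&(S['color'].min(2)>150)]
print('skirt top z',np.percentile(q[:,2],[50,75,95]).round(4),len(q)); go(.648,-.194,.114,60)
```

```text
skirt top z [0.0817 0.0828 0.0846] 72
tcp [ 0.6486 -0.1938  0.1138] toolx 59.59 zdir [ 0.001 -0.001 -1.   ] F [-5.37 -3.53 17.46] w 0.0122 t 9.625 -> d [-0.05 -0.04 -0.02] yaw -0.4 j7 -0.56
```

View pics/end.png

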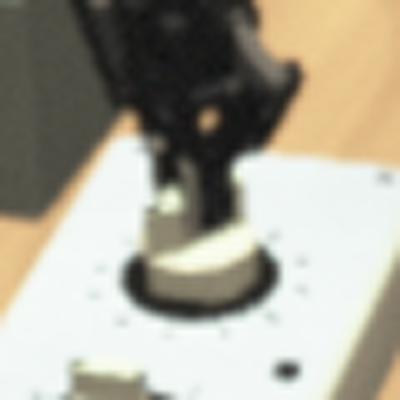

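The picture shows the knob level on the bezel at crop (200,270), still gripped. Its skirt top is at z≈0.083, so the underside is at 0.065, exactly home and fully pressed (87−14−8 mm).

```bash
python3 -c "
from bench import workorder
print(workorder.hand_in())"
```

```text
the job is handed in; nothing more can be done
None
```

The large knob is home on the D-shaft, keyed to its flat and held pressed in against the end stop (about 17 N); the job is handed in, and no verdict came back.

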